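# Hang the parts basket on the drain stand

## Robot

A 6-joint arm with a two-finger parallel gripper is mounted at the origin on a cart in front of the work surface, level with it; the furniture and walls round the work are solid. World frame = base frame: x ahead of the robot, y to its left, z up, the work surface at z = 0. Lengths are in m, angles in rad, forces in N, time in s.
With the tool pointing down it reaches from about 0.3 to 0.825 m from the base axis. Payload 5.4 kg.
Tool frame: the origin (TCP) lies on the centre line of the jaws, within the pads' length; the fingertips stand 14 mm ahead of it and the grasp point (between the pads) lies 5 mm behind it; z points along the fingers, y is the line along which they close (so a half turn about z gives the same grasp; the last joint's range is limited). The gripper opens to 92 mm and grips with 3 to 60 N. Pads are 20 mm wide; open, the fingers measure 128 mm over their backs; the gripper's body (75 mm by 189 mm) begins 69 mm behind the grasp point.
Start: joints at [-1.372, 0.158, 1.597, -0, 1.386, -0.21], TCP at [0.229, -0.528, 0.229] pointing down, gripper open.
Joint ranges: [-2.91, 2.91], [-0.94, 2.29], [0.18, 2.7], [-1.29, 4.43], [0.17, 2.64], [-3, 3]. Speed limits (rad/s): [2.57, 2.57, 3.14, 3.14, 3.14, 3.14].

## Interface

Orientations are given as a rotation vector (axis times angle).
In Python, from station import bot, claw, planner, telemetry, eyes, ticket gives the robot as it stands. The module is installed in compiled form; this text tells all that it offers. Calls block until the motion is done:
- bot.goto(position, orientation): joint-space move of the TCP to a pose.
- bot.line_to(position, v=0.15, frame=None, stop_force=None): straight line of the TCP; frame=None keeps the orientation; v is the mean speed in m/s. With stop_force (N) it stops when the force on the tool has changed by that much, and returns True; else False.
- bot.goto_joints(angles): joint-space move.
- claw.grip(opening, effort=None): finger opening in m; effort is the grip in N (None keeps the last); returns when the fingers have stopped.
- bot.hold(seconds).
- planner.ik(position, orientation): joint angles nearest the present ones, or None.
- telemetry.observe(): the state.
- eyes.camera(name): name is "side" or "top" or "wrist"; returns (picture, depth): 400x640x3 uint8, blue, green, red; 400x640 float32, m along the optical axis (not along the pixel's ray), 0 where there is no reading.
- eyes.camera_params(name): a dict with "fov_y" (degrees; the focal length in pixels is half the picture's height over the tangent of half this angle, whatever the lens; pixels are square), "cx", "cy" (the principal point, pixels), "cam_to_world" (4x4, takes a point from camera to world coordinates). Camera axes: x right, y up, looking along -z (the intrinsics and any distortion apply to the point x, -y, -z); pixel columns grow to the right and rows downward; lengths in m; the calibration is good to about 2 mm. A picture is of the moment at which its call begins: read the wrist's pose just before it. camera_params takes no time and is no camera call; for the wrist camera it gives the pose at the moment of the call.
A pose or a line that the arm cannot do raises bot.IKError and nothing moves.
- ticket.close_job(): hands the job in; it is judged then, once.
The state is a dict: "time_s": time; "joint_positions": joint angles; "dq": joint speeds; "effort": joint torques, N m; "position": TCP position; "orientation": TCP orientation; "ft_force": force on the tool from outside, world axes, zero at the start; "ft_torque": the same for the moment, N m; "gripper_width": finger opening in m; "finger_force": force on a finger pad.
Only numpy, scipy, OpenCV 4.12 (cv2) and the standard library are available. Lean on these libraries where they do the work, as an engineer would, in place of code of your own. Each camera call takes 0.05 s, during which the arm holds its last target. There are 200 camera calls.

## Task

Get the basket of cleaned parts onto the drain stand. First swing the stand's hook arm round to its stop so that it points straight out over the tray; then hang the basket on the hook by its bail, with the bush still lying in it, and leave it hanging freely there. Leave the block, the wire spool and the adjustable wrench where they lie.

Things in the scene. Friction and masses are not known exactly. Their poses are not given: they have to be found in the camera images.
- stand: Drain stand bolted to the bench: dark steel base plate 255 x 170 x 4 mm, round post, and in front of it a shallow aluminium tray 170 x 170 mm with its rim 24 mm above the bench. Origin: on the bench under the post's axis. Its -x axis points from the post over the tray's middle, z up. Arm hub on the post's top: 26 mm across, top 217 mm above the bench.
- tray_mid (a point): Centre of the tray's inner floor, 135 mm from the post's axis, 7 mm above the bench; axes as the stand.
- hook_arm (a joint): Angle of the swinging hook arm about the post's vertical axis. 0 = at its stop, along the stand's -x over the tray; up to 1.4 as it swings away clockwise seen from above (towards the stand's +y): the arm's heading is the stand's -x turned by minus this angle about +z. Starts at 0.7 to 1.15; stays where left (friction 0.25 N m, no spring).
- hook_seat (a point): Middle of the hook's seat, on the centre line of its 10 mm round steel rod, 130 mm from the post's axis, 195 mm above the bench; turns with the arm, its -x points outward along it, z up. The rod leaves the post at 203 mm height, level to 96 mm from the axis, dips to 195 mm for a level seat from 112 to 148 mm, then turns up to the tip.
- hook_tip (a point): Centre of the rounded upper end of the hook's upturned tip, 164 mm from the post's axis, 227 mm above the bench (rod radius 5 mm more); axes as the hook seat. As the basket's body hangs below the rod, the bail has to come in over this tip from outside, towards the post, before it is lowered onto the seat.
- basket: Loose open basket of perforated sheet metal, 120 (x) x 140 (y) x 50 mm high, walls and floor 3 mm, 0.25 to 0.4 kg, with a rigid upright bail of 8 mm round bar in its middle plane x = 0, spanning y (legs at y = -74.5 and +74.5 mm). Origin: centre of the underside, z up.
- bail_peak (a point): Centre line of the bail at the peak of its central upward kink, 139 mm above the basket's underside; axes as the basket. The kink (|y| under 16 mm) takes the hook's rod: hung, this point is about 10 mm above the hook seat.
- bail_grip (a point): Centre line of the bail at the middle of its level +y shoulder: y = +37 mm, 130 mm above the underside; axes as the basket. The shoulder is level from y = 16 to 58 mm and mirrored at -y; it can be pinched from above beside the hook, fingers closing along the basket's x.
- bush: Small flanged brass bush, 30 mm across and 26 mm high, about 80 g, loose in the basket on its floor. Origin: centre of its underside.
- block: Bystander: loose drilled aluminium block 40 x 60 x 28 mm. Origin: centre of its underside.
- spool: Bystander: loose spool of solder wire, 54 mm across, 43 mm high, standing. Origin: centre of its underside.
- wrench: Bystander: loose adjustable wrench 213 mm long, 50 mm wide, 14 mm high, lying flat. Origin: middle of its underside, long axis y.

How it is judged:
On the way, in this order (a step that is already met when the one before it is completed fails the run):
1. the hook arm is swung to its stop over the tray while the basket is still off the hook (value of joint hook_arm below 0.12 rad and distance between bail_peak and hook_seat above 0.06 m), for 0.2 s.
2. the basket hangs on the hook by its bail with the bush inside (value of joint hook_arm below 0.12 rad and horizontal distance between bail_peak and hook_seat below 0.03 m and z of bail_peak in the frame of hook_seat between 0.002 and 0.022 m and contact force between basket and hook_arm above 1.5 N and angle between basket's own z axis and vertical below 0.3 rad and x of bush in the frame of basket between -0.06 and 0.06 m and y of bush in the frame of basket between -0.07 and 0.07 m and z of bush in the frame of basket between -0.005 and 0.05 m), for 0.2 s.
At the end, for the whole second after the job is handed in: The hook arm is within 0.12 rad of its stop over the tray; the basket hangs on the hook by the bail (bail peak within 30 mm of the hook seat horizontally and 2 to 22 mm above it, the hook bearing its weight), tilted less than 0.3 rad, at rest; the bush lies inside the basket (all of step 2 and linear speed of basket below 0.04 m/s and angular speed of basket below 0.4 rad/s and linear speed of bush below 0.05 m/s); the robot touches nothing.
It fails at once if the block is shifted by more than 30 mm (distance of block from where it was at the start of the episode above 0.03 m).
It fails at once if the spool is shifted by more than 30 mm (distance of spool from where it was at the start of the episode above 0.03 m).
It fails at once if the adjustable wrench is shifted by more than 30 mm (distance of wrench from where it was at the start of the episode above 0.03 m).
It also fails if it takes over 64 s, if anything falls off the work surface, if the arm or the gripper's body presses on something with over 40 N, if the wrist force passes 120 N, or if a joint passes its speed limit or range.

## Working session

There is one attempt and no reset: what is moved stays moved. The work goes in short steps, each a Python script; the robot and the scene stay as the last script left them, time stands still between calls to the robot, and variables do not carry over. Pictures are saved under pics/ and viewed, at most 10 in all, crops included, and the job is handed in when it is done.

```bash
mkdir -p pics; cat > h.py <<'E'
import numpy as np, cv2
from station import bot, claw, planner, telemetry, eyes, ticket
def snap(n,f):
    P=eyes.camera_params(n); im,d=eyes.camera(n); cv2.imwrite(f'pics/{f}.png',im); np.savez(f'pics/{f}.npz',im=im,d=d,T=P['cam_to_world'],fov=P['fov_y'],c=[P['cx'],P['cy']]); return im,d,P
def cloud(f):
    z=np.load(f'pics/{f}.npz'); d=z['d']; h,w=d.shape; fl=h/2/np.tan(np.radians(z['fov'])/2)
    v,u=np.mgrid[:h,:w]; c=z['c']
    p=np.stack([(u-c[0])/fl*d,-(v-c[1])/fl*d,-d],-1); T=z['T']
    p=p@T[:3,:3].T+T[:3,3]; p[d==0]=np.nan
    return z['im'],p
E
python3 - <<'E'
from h import *
for n in ['top','side']:
    im,d,P=snap(n,n+'0'); print(n,{k:v for k,v in P.items()},(d>0).mean())
s=telemetry.observe();print(s['position'],s['orientation'],s['time_s'])
E
```

```text
top {'fov_y': 49.10636448293638, 'cx': 323.23481911386165, 'cy': 195.65110502138808, 'cam_to_world': array([[-3.87560332e-01,  8.72098424e-01, -2.98732871e-01,
         1.28941948e-01],
       [-9.21844120e-01, -3.66870627e-01,  1.24937430e-01,
         1.48900034e-01],
       [-6.38580053e-04,  3.23805932e-01,  9.46123306e-01,
         1.56284306e+00],
       [ 0.00000000e+00,  0.00000000e+00,  0.00000000e+00,
         1.00000000e+00]])} 0.9959609375
side {'fov_y': 51.02181649281289, 'cx': 316.3030475113568, 'cy': 195.56633696871577, 'cam_to_world': array([[-0.99291005,  0.06855028, -0.09711074,  0.43154359],
       [-0.1178647 , -0.67369786,  0.72954719,  0.78940692],
       [-0.01541263,  0.73582067,  0.67700103,  0.91184505],
       [ 0.        ,  0.        ,  0.        ,  1.        ]])} 0.97908203125
[ 0.22842768 -0.52709204  0.22770746] [-3.07455477e+00 -6.37338370e-01  5.42576430e-05] 0.1
```

View pics/top0.png

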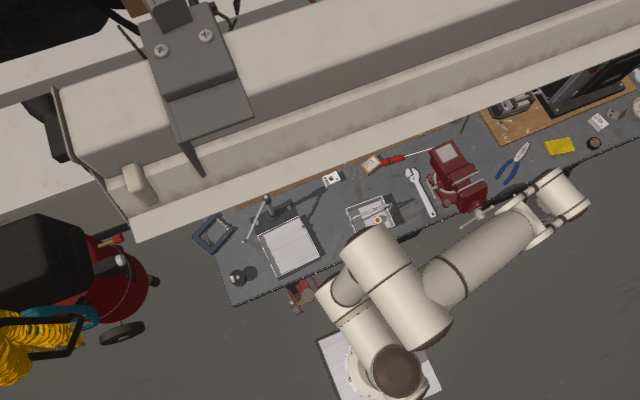

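View pics/side0.png

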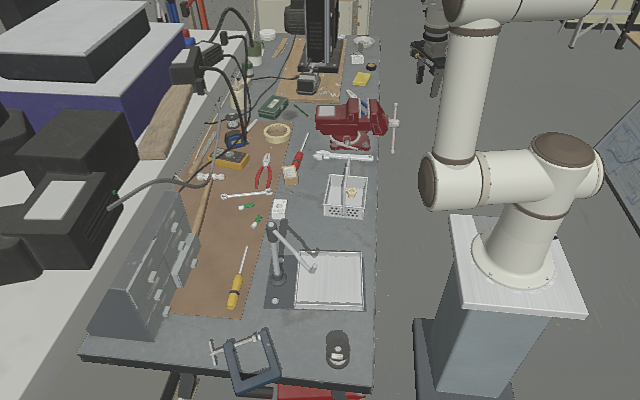

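The top view shows the stand post at about (265,205), the tray at (290,245), the basket at (372,213), the wrench at (422,190), the block at (332,180) and the spool at (238,277). In the side view the post top is at (272,228), the hook tip near (315,250), the basket at (345,195), the block at (279,208) and the wrench at (343,156).

```bash
python3 - <<'E'
from h import *
for f,pix in [('top0',dict(post=(265,200),tray=(290,245),basket=(372,213),block=(332,180),wrench=(422,190),spool=(238,277),beam=(300,170),bench=(340,235))),('side0',dict(hub=(272,227),tip=(315,252),tray=(330,280),basket=(345,210),bush=(351,191),block=(279,208),wrench=(343,156),spool=(337,350),bench=(340,240)))]:
    im,p=cloud(f)
    for k,(u,v) in pix.items(): print(f,k,np.round(p[v,u],3))
im,p=cloud('side0')
b=im[120:380,190:400]; cv2.imwrite('pics/side0c.png',cv2.resize(b,None,fx=2.3,fy=2.3,interpolation=cv2.INTER_CUBIC))
im2,_=cloud('top0')
cv2.imwrite('pics/top0c.png',cv2.resize(im2[150:300,200:450],None,fx=3.2,fy=3.2,interpolation=cv2.INTER_CUBIC))
# world height of things
for f in ['top0','side0']:
    im,p=cloud(f)
    m=(p[...,0]>.25)&(p[...,0]<.85)&(abs(p[...,1])<.6)
    q=p[m]
    for lo,hi in [(.185,.235),(.12,.15)]:
        a=q[(q[:,2]>lo)&(q[:,2]<hi)]; 
        print(f,lo,len(a)); print(np.round(a[::max(1,len(a)//25)],3).tolist())
E
```

```text
top0 post [0.614 0.151 0.214]
top0 tray [0.495 0.127 0.   ]
top0 basket [ 0.489 -0.198  0.001]
top0 block [ 0.659 -0.109  0.026]
top0 wrench [ 0.495 -0.406  0.014]
top0 spool [0.452 0.336 0.031]
top0 beam [0.257 0.115 1.242]
top0 bench [ 0.459 -0.055 -0.001]
side0 hub [0.62  0.152 0.213]
side0 tip [0.536 0.057 0.021]
side0 tray [0.487 0.133 0.005]
side0 basket [ 0.465 -0.102  0.034]
side0 bush [ 0.452 -0.208  0.016]
side0 block [ 0.664 -0.097  0.027]
side0 wrench [ 0.491 -0.39   0.015]
side0 spool [0.453 0.34  0.037]
side0 bench [ 0.472 -0.013 -0.001]
top0 0.185 210
[[0.636, 0.144, 0.209], [0.626, 0.139, 0.218], [0.622, 0.137, 0.217], [0.622, 0.138, 0.21], [0.616, 0.136, 0.213], [0.615, 0.138, 0.207], [0.614, 0.139, 0.2], [0.611, 0.14, 0.199], [0.613, 0.141, 0.186], [0.606, 0.169, 0.206], [0.6, 0.171, 0.206], [0.593, 0.173, 0.208], [0.588, 0.176, 0.204], [0.582, 0.191, 0.208], [0.575, 0.193, 0.211], [0.571, 0.196, 0.204], [0.563, 0.205, 0.206], [0.556, 0.207, 0.21], [0.552, 0.22, 0.203], [0.548, 0.222, 0.197], [0.54, 0.224, 0.202], [0.536, 0.24, 0.2], [0.53, 0.242, 0.2], [0.523, 0.24
[... 1243 characters left out ...]
 [0.514, 0.262, 0.219], [0.516, 0.26, 0.209], [0.512, 0.261, 0.201]]
side0 0.12 914
[[0.45, -0.574, 0.146], [0.488, -0.557, 0.141], [0.42, -0.548, 0.146], [0.496, -0.567, 0.123], [0.487, -0.535, 0.138], [0.486, -0.527, 0.139], [0.574, -0.542, 0.121], [0.398, -0.516, 0.146], [0.454, -0.501, 0.148], [0.489, -0.52, 0.131], [0.554, -0.522, 0.122], [0.376, -0.526, 0.129], [0.405, -0.484, 0.149], [0.459, -0.477, 0.146], [0.506, -0.508, 0.12], [0.572, -0.49, 0.124], [0.407, -0.485, 0.136], [0.459, -0.47, 0.139], [0.486, -0.472, 0.131], [0.475, -0.465, 0.133], [0.468, -0.465, 0.129], [0.458, -0.471, 0.122], [0.463, -0.209, 0.132], [0.465, -0.147, 0.132], [0.617, 0.147, 0.146], [0.625, 0.152, 0.128]]
```

View pics/side0c.png

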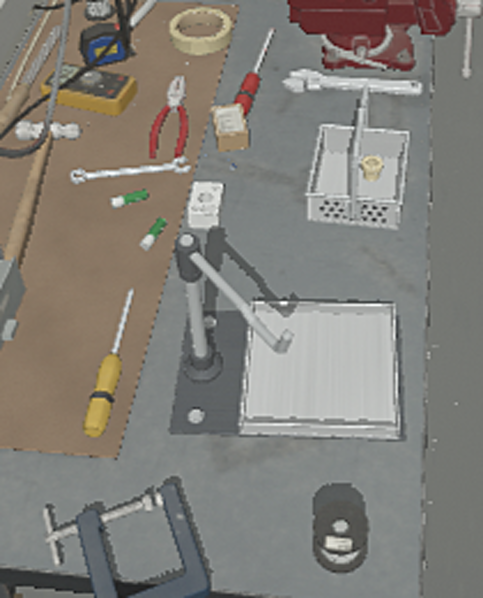

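View pics/top0c.png

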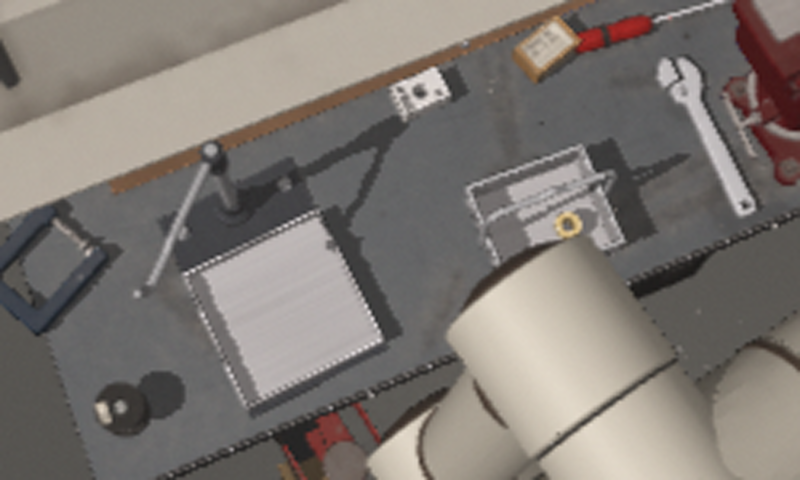

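Crops: in the side crop, the hub is at (188,243), the hook arm runs to (283,340), and the tray corners are about (243,300), (395,303), (400,437) and (238,433). The basket is at (357,175), its bail runs along y, and the bush is on the robot side of the bail. The arm is swung to +y and has to be pushed counter-clockwise. Next: fit the poses.

```bash
python3 - <<'E'
from h import *
def rect(q,n):
    r=cv2.minAreaRect(np.float32(q[:,:2]*1000)); print(n,np.round(r[0],1),np.round(r[1],1),round(r[2],1))
for f in ['top0','side0']:
    im,p=cloud(f); 
    box=lambda x0,x1,y0,y1,z0,z1:(p[...,0]>x0)&(p[...,0]<x1)&(p[...,1]>y0)&(p[...,1]<y1)&(p[...,2]>z0)&(p[...,2]<z1)
    def big(m):
        n,l,s,c=cv2.connectedComponentsWithStats(m.astype(np.uint8)); return l==1+np.argmax(s[1:,4])
    g=im.astype(int).min(-1)
    m=box(.36,.61,0,.28,-.006,.03)&(g>120); rect(p[big(m)],f+' tray')
    hub=p[box(.59,.65,.12,.18,.2105,.222)]; rect(hub,f+' hub'); print(len(hub),hub.mean(0))
    post=p[box(.59,.65,.12,.18,.05,.19)]; print('post',len(post),np.median(post,0))
    arm=p[box(.48,.6,.165,.29,.18,.24)]; l=cv2.fitLine(np.float32(arm[:,:2]),cv2.DIST_HUBER,0,.01,.01).ravel();print('arm',len(arm),l,np.degrees(np.arctan2(l[1],l[0])))
    tip=arm[arm[:,2]>.214]; print('tip',tip.mean(0) if len(tip) else 0)
    bl=p[box(.42,.51,-.27,-.09,.1,.16)]; l=cv2.fitLine(np.float32(bl[:,:2]),cv2.DIST_HUBER,0,.01,.01).ravel();print('bail',len(bl),l,np.degrees(np.arctan2(l[1],l[0])), bl.min(0),bl.max(0))
    rim=p[box(.38,.56,-.3,-.05,.04,.056)]; rect(rim,f+' basketrim')
    hsv=cv2.cvtColor(im,cv2.COLOR_BGR2HSV); b=p[box(.38,.56,-.3,-.05,0,.06)&(hsv[...,1]>90)&(hsv[...,0]<35)]; print('bush',len(b),b.mean(0))
E
```

```text
top0 tray [493.9 137.1] [176.6 173.3] 3.9
top0 hub [611.6 152.3] [21.5 50.8] 56.9
34 [0.62165764 0.14593899 0.21483064]
post 55 [0.61832957 0.14437805 0.12196084]
arm 130 [ 0.7059761  -0.7082356   0.5414364   0.22691034] -45.09154
tip [0.50943267 0.25932004 0.2268729 ]
bail 108 [ 0.03721911  0.99930716  0.46801528 -0.17369702] 87.867004 [ 0.46192489 -0.24920241  0.10047475] [ 0.4744192  -0.09661808  0.14631554]
top0 basketrim [ 470.  -172.5] [151.2 125.7] 87.2
bush 30 [ 0.45198142 -0.19867855  0.02645435]
side0 tray [490.2 140. ] [280.  239.3] 90.0
side0 hub [623.2 147.3] [23.1 24.3] 9.1
75 [0.62325527 0.14846276 0.21401859]
post 242 [0.62153929 0.15210666 0.12726473]
arm 268 [ 0.69987893 -0.7142615   0.55449045  0.21858875] -45.582706
tip [0.50929609 0.2640089  0.22603163]
bail 109 [ 0.04360457  0.9990489   0.46796754 -0.15163372] 87.50085 [ 0.46137005 -0.24938601  0.10056123] [ 0.47377858 -0.09457505  0.14532096]
side0 basketrim [ 467.5 -171.6] [157.2 124.5] 87.9
bush 0 [nan nan nan]<stdin>:17: RuntimeWarning: Mean of empty slice.
  ret = um.true_divide(
```

```bash
cat >> h.py <<'E'
from scipy.spatial.transform import Rotation as Ro
def down(deg):  # tool pointing down, tool y at deg in world xy
    a=np.radians(deg); y=np.array([np.cos(a),np.sin(a),0]); z=np.array([0,0,-1.]); return Ro.from_matrix(np.stack([np.cross(y,z),y,z],1)).as_rotvec()
E
python3 - <<'E'
from h import *
p0=np.array(telemetry.observe()['position'])
post=np.array([.625,.147]); r=.085
pt=lambda a,z=.205: np.array([*(post+r*np.array([np.cos(np.radians(a)),np.sin(np.radians(a))])),z])
for s in (3.9,183.9):
    for q in (pt(100,.35),pt(174),[.43,.1,.25],[.465,-.2,.13]): print(s,np.round(planner.ik(q,down(s)),2))
s=min((3.9,183.9),key=lambda s:abs(planner.ik(pt(140),down(s))[5]))
claw.grip(0.0,20)
bot.line_to([*p0[:2],.35],v=.2)
bot.goto(pt(100,.35),down(s)); bot.line_to(pt(100),v=.12)
for a in range(106,190,6):
    if bot.line_to(pt(a),v=.06,stop_force=15): print('stop at',a); break
o=telemetry.observe(); d=o['position'][:2]-post; print(s,o['position'],o['ft_force'],np.degrees(np.arctan2(d[1],d[0]))%360,o['time_s'])
E
```

```text
3.9 [ 0.18  0.32  1.18 -0.    1.65  0.11]
3.9 [ 0.07  0.14  1.66 -0.    1.34 -0.  ]
3.9 [-0.05 -0.22  1.92 -0.    1.44 -0.11]
3.9 [-0.65  0.08  1.89 -0.    1.17 -0.71]Traceback (most recent call last):
  File "<stdin>", line 6, in <module>
    return _wrapfunc(a, 'round', decimals=decimals, out=out)
    return _wrapit(obj, method, *args, **kwds)
    result = getattr(arr, method)(*args, **kwds)
TypeError: unsupported operand type(s) for *: 'NoneType' and 'float'
```

```bash
python3 - <<'E'
from h import *
p0=np.array(telemetry.observe()['position'])
post=np.array([.625,.147]); r=.085; s=3.9
pt=lambda a,z=.205: np.array([*(post+r*np.array([np.cos(np.radians(a)),np.sin(np.radians(a))])),z])
claw.grip(0.0,20)
bot.line_to([*p0[:2],.35],v=.2)
bot.goto(pt(100,.35),down(s)); bot.line_to(pt(100),v=.12)
for a in range(106,190,6):
    if bot.line_to(pt(a),v=.06,stop_force=15): print('stop at',a); break
o=telemetry.observe(); d=o['position'][:2]-post; print(s,o['position'],o['ft_force'],np.degrees(np.arctan2(d[1],d[0]))%360,o['time_s'])
E
```

```text
stop at 178
3.9 [0.54022482 0.15343095 0.20482394] [0.63306331 4.66973784 1.19614466] 175.66191421011186 10.3583
```

```bash
python3 - <<'E'
from h import *
p=np.array(telemetry.observe()['position'])
bot.line_to(p+[0,.012,0],v=.1); bot.line_to(p+[0,.012,.12],v=.2)
claw.grip(.04,20)
bot.goto([.4668,-.202,.25],down(-2.3))
print(telemetry.observe()['time_s'])
for f in ['top','side','wrist']: snap(f,f+'1')
for f in ['top1','side1']:
    im,p=cloud(f)
    box=lambda x0,x1,y0,y1,z0,z1:(p[...,0]>x0)&(p[...,0]<x1)&(p[...,1]>y0)&(p[...,1]<y1)&(p[...,2]>z0)&(p[...,2]<z1)
    arm=p[box(.44,.6,.05,.29,.18,.24)]
    if len(arm)<5: print(f,'no arm'); continue
    l=cv2.fitLine(np.float32(arm[:,:2]),cv2.DIST_HUBER,0,.01,.01).ravel();print(f,'arm',len(arm),l,np.degrees(np.arctan2(l[1],l[0])),arm.min(0),arm.max(0))
    tip=arm[arm[:,2]>.214]; print('tip',tip.mean(0) if len(tip) else 0)
    bl=p[box(.42,.51,-.27,-.09,.1,.145)]; print(len(bl),np.median(bl,0))
E
```

```text
13.5333
top1 arm 126 [0.9977816  0.06657232 0.5306089  0.13763888] 3.8171356 [0.45877167 0.12927532 0.19190047] [0.59852943 0.14596505 0.23127571]
tip [0.47009964 0.13310165 0.22632166]
32 [ 0.46995385 -0.1159961   0.12985028]
side1 arm 295 [0.9972705  0.07383425 0.52304566 0.14109543] 4.234244 [0.45691842 0.1303091  0.19227083] [0.5992467  0.1495497  0.23265895]
tip [0.46197488 0.13605635 0.22451362]
110 [ 0.46808478 -0.14663119  0.13187712]
```

View pics/wrist1.png

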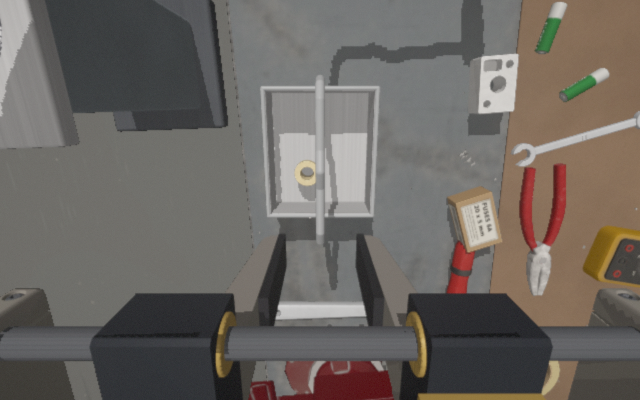

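The wrist view shows the bail at column 320, centred between the fingers, with the bush at (307,173). The arm is at its stop, with a fitted yaw of 3.8 to 4.2°. Next: pinch and lift.

```bash
python3 - <<'E'
from h import *
bot.line_to([.4668,-.202,.126],v=.12,stop_force=10)
claw.grip(.0,55); o=telemetry.observe(); print(o['gripper_width'],o['finger_force'],o['position'])
bot.line_to([.4668,-.202,.25],v=.1)
bot.hold(.3)
o=telemetry.observe(); print(o['ft_force'],o['ft_torque'],o['gripper_width'],o['position'],o['time_s'])
snap('side','side2'); im,_,_=snap('wrist','wrist2'); im,p=cloud('side2')
box=lambda x0,x1,y0,y1,z0,z1:(p[...,0]>x0)&(p[...,0]<x1)&(p[...,1]>y0)&(p[...,1]<y1)&(p[...,2]>z0)&(p[...,2]<z1)
a=p[box(.39,.55,-.3,-.05,.1,.26)]
# rim profile & bail
e=a[(a[:,1]>-.19)&(a[:,2]>.19)]; print(np.round(e[np.argsort(e[:,1])][::6],3).tolist())
cv2.imwrite('pics/side2c.png',cv2.resize(cv2.imread('pics/side2.png')[80:320,240:480],None,fx=2.4,fy=2.4))
E
```

```text
0.005980532070753677 54.92003934457898 [ 0.46673711 -0.20203814  0.12613447]
[ 0.20031839  0.39647896 -4.21387436] [-0.0746196  -0.08970888 -0.02626919] 0.006227556933559735 [ 0.4666946  -0.20192937  0.24971231] 17.175
[[0.455, -0.19, 0.239], [0.452, -0.188, 0.244], [0.468, -0.161, 0.258], [0.464, -0.152, 0.255], [0.467, -0.143, 0.258], [0.466, -0.136, 0.257], [0.468, -0.126, 0.257], [0.473, -0.121, 0.254], [0.467, -0.112, 0.254], [0.472, -0.109, 0.253], [0.474, -0.105, 0.242], [0.466, -0.102, 0.245], [0.473, -0.1, 0.202], [0.467, -0.099, 0.196], [0.468, -0.099, 0.227], [0.473, -0.098, 0.224], [0.47, -0.098, 0.194], [0.468, -0.097, 0.232], [0.468, -0.096, 0.226], [0.47, -0.093, 0.225]]
```

View pics/side2c.png

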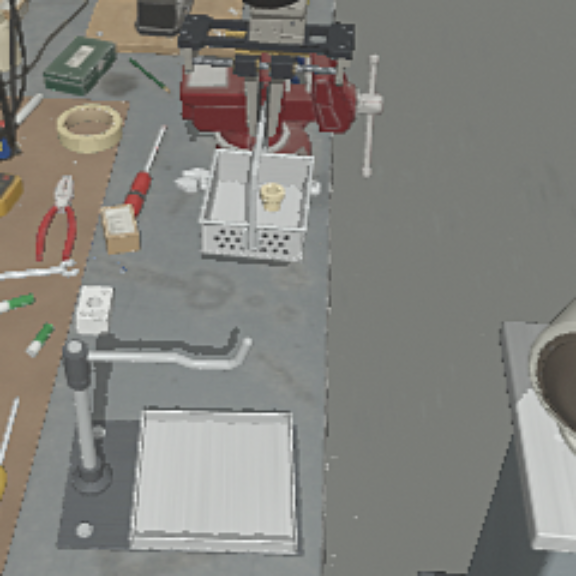

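The basket hangs level in the grip, with the bush visible at (272,195) of the crop. The hook arm is straight out over the tray, its tip at (248,343).

```bash
python3 - <<'E'
from h import *
bot.line_to([.405,.1076,.2497],v=.1,frame=down(3.9)); bot.hold(.3)
o=telemetry.observe(); print(o['position'],o['orientation'],down(3.9),o['time_s'])
snap('side','side3'); im,p=cloud('side3')
box=lambda x0,x1,y0,y1,z0,z1:(p[...,0]>x0)&(p[...,0]<x1)&(p[...,1]>y0)&(p[...,1]<y1)&(p[...,2]>z0)&(p[...,2]<z1)
a=p[box(.38,.44,.12,.24,.2,.28)]; print(len(a),np.round(a[np.argsort(a[:,1])][::5],3).tolist())
cv2.imwrite('pics/side3c.png',cv2.resize(im[150:350,240:440],None,fx=2.8,fy=2.8))
E
```

```text
[0.40504603 0.10756164 0.24972301] [2.14466900e+00 2.29558798e+00 1.15241051e-04] [2.14456527 2.2957448  0.        ] 20.8833
183 [[0.412, 0.12, 0.248], [0.422, 0.122, 0.264], [0.404, 0.129, 0.264], [0.401, 0.136, 0.265], [0.403, 0.14, 0.262], [0.403, 0.143, 0.259], [0.398, 0.145, 0.256], [0.401, 0.148, 0.262], [0.405, 0.15, 0.257], [0.401, 0.153, 0.257], [0.405, 0.157, 0.255], [0.402, 0.162, 0.257], [0.398, 0.166, 0.256], [0.402, 0.169, 0.259], [0.404, 0.173, 0.253], [0.402, 0.176, 0.257], [0.402, 0.18, 0.258], [0.398, 0.183, 0.256], [0.402, 0.187, 0.256], [0.398, 0.19, 0.257], [0.397, 0.195, 0.256], [0.401, 0.199, 0.251], [0.399, 0.201, 0.253], [0.399, 0.204, 0.25], [0.402, 0.207, 0.241], [0.397, 0.208, 0.249], [0.396, 0.208, 0.243], [0.396, 0.21, 0.238], [0.398, 0.21, 0.248], [0.396, 0.21, 0.236], [0.394, 0.211, 0.221], [0.401, 0.211, 0.23], [0.396, 0.212, 0.218], [0.395, 0.212, 0.206], [0.399, 0.213, 0.222], [0.399, 0.213, 0.226], [0.399, 0.214, 0.234]]
```

View pics/side3c.png

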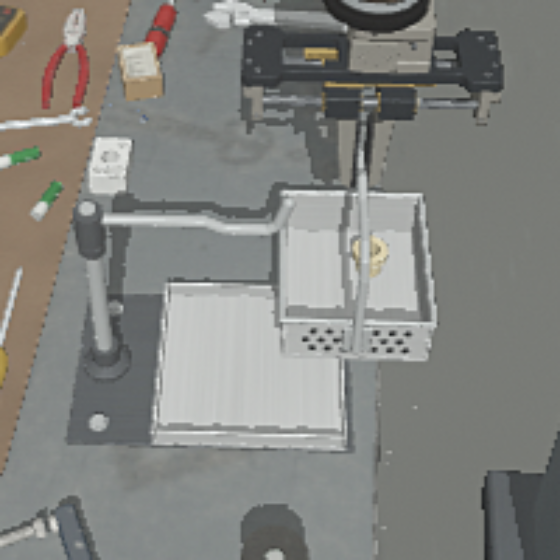

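The basket is level in front of the tip, the bail is parallel to y, and the bush is inside at (370,250). Next: move it in over the tip and lower it.

```bash
python3 - <<'E'
from h import *
print(bot.line_to([.497,.1076,.2497],v=.07,stop_force=8)); bot.hold(.3)
print(bot.line_to([.497,.1076,.202],v=.06,stop_force=6))
print(bot.line_to([.497,.1076,.189],v=.02,stop_force=3)); 
o=telemetry.observe(); print(o['position'],o['ft_force'],o['ft_torque'],o['time_s'])
snap('side','side4'); im,p=cloud('side4'); snap('top','top4')
cv2.imwrite('pics/side4c.png',cv2.resize(im[150:350,240:440],None,fx=2.8,fy=2.8))
E
```

```text
False
False
True
[0.49686285 0.10768319 0.1918267 ] [0.74915875 1.04465339 2.29582048] [ 0.12706655 -0.22708906 -0.03066268] 24.15
```

View pics/side4c.png

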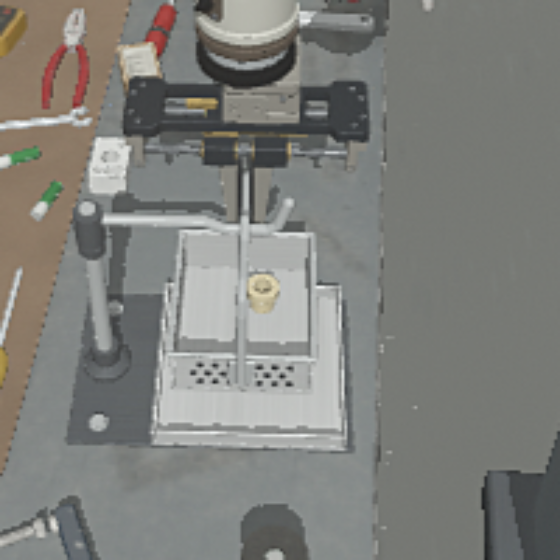

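The bail sits on the seat at the expected height and the hook is carrying the load. Release gently.

```bash
python3 - <<'E'
from h import *
p=np.array(telemetry.observe()['position'])
for w in (.012,.02,.034): claw.grip(w,10)
bot.hold(.3); bot.line_to(p+[0,0,.05],v=.06); bot.line_to(p+[0,0,.13],v=.15)
bot.line_to(p+[-.05,-.25,.15],v=.2); bot.hold(2)
o=telemetry.observe(); print(o['position'],o['ft_force'],o['time_s'])
def bail(f):
    snap('side',f); im,p=cloud(f)
    box=lambda x0,x1,y0,y1,z0,z1:(p[...,0]>x0)&(p[...,0]<x1)&(p[...,1]>y0)&(p[...,1]<y1)&(p[...,2]>z0)&(p[...,2]<z1)
    for y0,y1 in ((.08,.12),(.125,.15),(.16,.19)):
        a=p[box(.47,.52,y0,y1,.185,.23)]; print(len(a),np.median(a,0),a[:,2].max())
    return im
bail('side5'); bot.hold(1); im=bail('side6')
cv2.imwrite('pics/side6c.png',cv2.resize(im[150:350,240:440],None,fx=2.8,fy=2.8))
print(np.abs(cv2.imread('pics/side5.png').astype(int)-im)[180:340,260:400].max())
E
```

```text
[ 0.44681345 -0.14231354  0.34185747] [-0.43311906 -0.3718258   0.63078145] 30.7
37 [0.49691554 0.10282547 0.19715127] 0.20199417365196826
106 [0.49463757 0.13858424 0.19989654] 0.21136927315727372
36 [0.49267698 0.17356248 0.20151776] 0.20523562460529055
38 [0.49721596 0.10227803 0.19678315] 0.1996962323344953
109 [0.49408661 0.13903906 0.19993027] 0.2122586152993028
38 [0.492673   0.17323307 0.20155586] 0.20366233145917212
3
```

View pics/side6c.png

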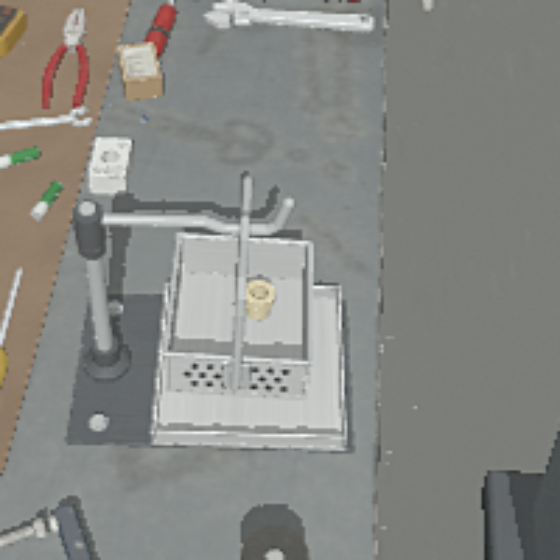

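The basket hangs still and nearly level (about 0.06 rad of tilt) with the bush inside at (260,298), and the arm is at its stop.

```bash
python3 -c "
from h import *
print(ticket.close_job())"
```

```text
the job is handed in; nothing more can be done
None
```

The hook arm is at its stop over the tray, the basket hangs freely on it by its bail with the bush inside, and I handed the job in about 32 s into the 64 s limit; the hand-in gave no verdict.

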